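# Dose two sample tubes on a sliding stage

### The arm

A 6-joint arm with a two-finger parallel gripper is mounted at the origin on the work surface. World frame = base frame: x ahead of the robot, y to its left, z up, the work surface at z = 0. Lengths are in m, angles in rad, forces in N, time in s.
With the tool pointing down it reaches from about 0.35 to 0.975 m from the base axis. Payload 4.9 kg.
Tool frame: the origin (TCP) lies at the very end of the fingers, on their centre line; the grasp point (between the pads) lies ctrl.hold_point_z behind it (ctrl.hold_point_z is the distance from the TCP to the grasp point, in m); z points along the fingers, y is the line along which they close (so a half turn about z gives the same grasp; the last joint's range is limited). The gripper opens to 85 mm and grips with 20 to 120 N. Pads are 22 mm wide; open, the fingers measure 114 mm over their backs; the gripper's body (76 mm by 85 mm) begins 54 mm behind the grasp point. The pads swing forward as they close: fully open they stand 13 mm farther back than shut.
Start: joints at [-1.394, 0.053, 1.613, -0, 1.476, -0.119], TCP at [0.182, -0.598, 0.231] pointing down, gripper open.
Joint ranges: [-3.01, 3.01], [-1.01, 2.22], [0.06, 2.58], [-1.02, 4.17], [0.09, 2.62], [-3.14, 3.14]. Speed limits (rad/s): [2.57, 2.57, 3.14, 3.14, 3.14, 3.14].

### API

Orientations are given as a rotation vector (axis times angle).
In Python, from station import ctrl gives the robot as it stands. The module is installed in compiled form; this text tells all that it offers.
- The arm moves only by the tool jog_arm, never from a script. Its argument "deltas" is a list of rows, each a list of 3 entries, a list of its own where there are three numbers: the closure, from -1 (fully open) to 1 (shut), then the shift along the world's x, y, z scaled (see below), then the turn, a rotation vector about the world's x, y, z scaled (see below). A call has 1 to 12 rows; each row is the pose to reach, as a shift and turn from the pose commanded when the call began, turning the shorter way round; what a row does not reach only later rows make up. The controller multiplies each number of a shift by 0.4 m and each number of a turn by 180 degrees. A row lasts 1/12 s, in which the tool goes at most 41.7 mm and 7.16 degrees, less where a joint would pass 70% of its speed; a pose out of reach is approached as far as the arm can. A call with a number of a shift or a turn outside -1 to 1 is refused whole. A call with a gripper value outside its range is refused whole. The fingers move at their own pace and stop on an object; "squeeze" is the grip in N (left out, the last holds). Time passes only in rows, so rows that repeat a pose let the fingers close. It gives the time, the measured TCP pose, the force, the opening and the grip force at its end, in the units of the state.
- ctrl.get_obs(): the state, without advancing time (a new reading comes with each control period).
- ctrl.get_image(name): name is "side" or "top"; returns the picture (400x640x3 uint8, red, green, blue); there is no depth.
- ctrl.get_calibration(name): a dict with "K" (3x3 intrinsics, pixels), "dist_coeffs" ([k1, k2, p1, p2, k3] as OpenCV has them; the pictures are not rectified), "extrinsics" (4x4, takes a point from world to camera coordinates). Camera axes: x right, y down, z forward; pixel columns grow to the right and rows downward; lengths in m; the calibration is good to about 2 mm. A picture is of the moment at which its call begins. get_calibration takes no time and is no camera call.
- ctrl.finish_job(): hands the job in; it is judged then, once.
The state is a dict: "t": time; "q": joint angles; "dq": joint speeds; "effort": joint torques, N m; "tool_pos": TCP position; "tool_rot": TCP orientation; "contact_force": force on the tool from outside, world axes, zero at the start; "wrist_torque": the same for the moment, N m; "opening": finger opening in m; "grip_force": force on a finger pad.
Only numpy, scipy, OpenCV 4.12 (cv2) and the standard library are available. Lean on these libraries where they do the work, as an engineer would, in place of code of your own. Each camera call takes 0.05 s, during which the arm holds its last target. There are 200 camera calls.

### The job

The tube rack rides on cross slides and is moved by the upright black knob: bring the wide open tube centrally under the fixed dosing nozzle and push the pump button on top all the way down, then do the same for the slim open tube. Never push the pump button down unless one of these two open mouths is under the nozzle, and do not disturb the things standing around. Leave the slim tube standing under the nozzle with the button up again.

Things in the scene. Friction and masses are not known exactly. Their poses are not given: they have to be found in the camera images.
- stand: Fixed dosing stand on the desk: aluminium base plate 230 x 370 mm, 12 mm thick, with two steel rails along its y. Origin at the centre of its underside, x pointing away from the robot, y to its left at yaw 0, z up. A white column 30 x 24 mm at y = +172 mm rises to 202 mm; from it a white arm, 20 mm wide, z = 180 to 200 mm, reaches over to the pump head (30 mm diameter) straight above the origin.
- nozzle_tip (a point): Lower tip of the pump head's fixed pointed grey nozzle, straight above the stand's origin, 152 mm above the desk and 14 mm above the slim tube's mouth. The rack passes freely below it.
- plunger_top (a point): Centre of the top face of the pump button, a white round button 26 mm across in a grey housing, on top of the pump head straight above the nozzle (upright; press it down from above with closed fingers).
- plunger (a joint): Travel of the pump button in m: 0 up, 0.010 fully down, pressed against a spring that needs 6 N at the bottom; counts as down beyond 0.007. It springs back.
- knob_grip (a point): Grip point on the axis of the upright black knob by which the sliding carriage is moved: a cylinder 24 mm in diameter, z = 75 to 120 mm above the desk, this point at 100 mm (on a 12 mm stem, above a plate whose top is at 50 mm). It stands on the robot's side of the rack, 160 mm from the rack's centre; it moves together with the carriage and rack and does not turn.
- slide_x (a joint): Position of the carriage along the stand's x in m, -0.045 to 0.045; 0 puts the rack's centre under the nozzle. About 2.5 N of friction; it stays where it is left.
- slide_y (a joint): Position of the carriage along the stand's y in m, -0.06 to 0.06; 0 puts the rack's centre under the nozzle. About 2.5 N of friction.
- swivel (a joint): Angle in rad, about the vertical, of the stiff swivel plate that holds the grey rack (66 x 94 mm, top at 90 mm) on the carriage, relative to the stand; it starts at any angle and need not be turned. The rack holds 2 x 3 tubes at 28 mm pitch: four closed with caps (tops at 130 mm), and two open ones at two corners, diagonal to each other.
- wide_mouth (a point): Centre of the mouth of the wide open tube: 24 mm outside, 21 mm inside diameter, short, rim 124 mm above the desk, white, no cap. In the rack's frame (rack centre, turned by the swivel angle) at x = 14, y = 28 mm.
- slim_mouth (a point): Centre of the mouth of the slim open tube: 16 mm outside, 13 mm inside diameter, tall, rim 138 mm above the desk, white, no cap. In the rack's frame at x = -14, y = -28 mm.
- spray_bottle: Bystander: clear spray bottle with grey head, 54 mm diameter, 157 mm tall; origin under its centre.
- dropper_bottle: Bystander: small white dropper bottle, 30 mm diameter, 77 mm tall; origin under its centre.
- kit_box: Bystander: plain white cardboard box 120 x 70 x 45 mm; origin under its centre.

How it is judged:
By the outcome, as a careful person would: the job done as asked, in the order asked, and still so for the second after the job is handed in, with the robot touching nothing.
It also fails if it takes over 58 s, if anything falls off the work surface, if the arm or the gripper's body presses on something with over 40 N, if the wrist force passes 120 N, or if a joint passes its speed limit or range.

## Working session

There is one attempt and no reset: what is moved stays moved. The work goes in short steps, Python scripts to look and compute and a tool call to move; the robot and the scene stay as the last step left them, time stands still between calls to the robot, and variables do not carry over. Pictures are saved under pics/ and viewed, at most 10 in all, crops included, and the job is handed in when it is done.

Besides the shell and the picture viewer there is one more tool, called after "Request:" in YAML: its name, and indented under it one key for each argument. jog_arm: Moves the arm, as the interface text tells. Its arguments: {"type":"object","properties":{"deltas":{"type":"array","items":{"type":"array"}},"squeeze":{"type":"number"}},"required":["deltas"]}

```bash
mkdir -p pics; cat > h.py <<'E'
import numpy as np, cv2
from station import ctrl
def cal(n):
    c=ctrl.get_calibration(n); return np.array(c["K"],float),np.array(c["dist_coeffs"],float),np.array(c["extrinsics"],float)
def proj(n,P):
    K,d,E=cal(n); return cv2.projectPoints(np.array(P,float).reshape(-1,3),cv2.Rodrigues(E[:3,:3])[0],E[:3,3],K,d)[0].reshape(-1,2)
def ray(n,uv):
    K,d,E=cal(n); p=cv2.undistortPoints(np.array([[uv]],float),K,d)[0,0]
    R=E[:3,:3]; v=R.T@np.array([p[0],p[1],1]); return -R.T@E[:3,3], v/np.linalg.norm(v)
def atz(n,uv,z):
    o,v=ray(n,uv); return o+v*(z-o[2])/v[2]
def tri(a,b):  # two (name,uv)
    A=np.zeros((3,3));B=np.zeros(3);rs=[ray(*a),ray(*b)]
    for o,v in rs: M=np.eye(3)-np.outer(v,v);A+=M;B+=M@o
    X=np.linalg.solve(A,B); return X,[np.linalg.norm((np.eye(3)-np.outer(v,v))@(X-o)) for o,v in rs]
def snap(n,f): im=ctrl.get_image(n); cv2.imwrite(f"pics/{f}.png",im[:,:,::-1]); return im
E
python3 - <<'E'
from h import *
for n in("top","side"):
    snap(n,n+"0"); o,_=ray(n,(320,200)); print(n,o,atz(n,(320,200),0))
print({k:v for k,v in ctrl.get_obs().items()},ctrl.hold_point_z)
E
```

```text
top [0.32884308 0.01741014 1.41829613] [0.63163581 0.01090731 0.        ]
side [ 0.22736638 -0.71396061  1.09886989] [0.67370807 0.11899549 0.        ]
{'t': 0.1, 'q': array([-1.39400594e+00,  5.33116539e-02,  1.61415322e+00,  4.84313377e-05,
        1.47604578e+00, -1.18983440e-01]), 'dq': array([ 0.00089524, -0.00270715, -0.00262166, -0.00102528, -0.00031447,
        0.00208873]), 'effort': array([-6.40897397e-04, -3.94902456e+01, -3.71366394e+01, -2.44492994e-04,
        3.87814376e-03, -6.88987129e-06]), 'tool_pos': array([ 0.18209686, -0.59728518,  0.23017515]), 'tool_rot': array([-3.10540447e+00, -4.62618897e-01,  1.13652983e-05]), 'contact_force': array([ 0.03917756, -0.79413216,  0.24600752]), 'wrist_torque': array([ 0.00022084, -0.01538654,  0.02075587]), 'grip_force': 0.0, 'opening': 0.08570092385545947} 0.0187
```

View pics/top0.png

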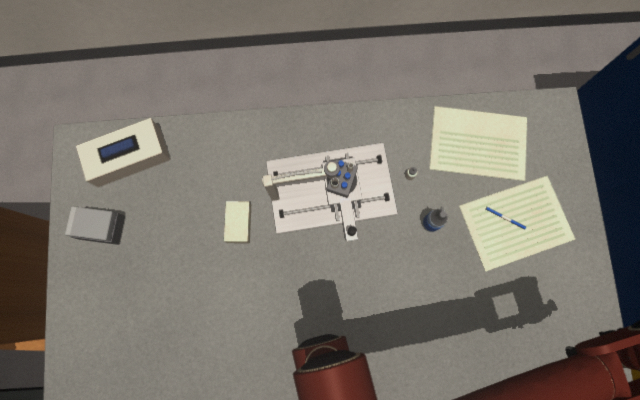

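View pics/side0.png

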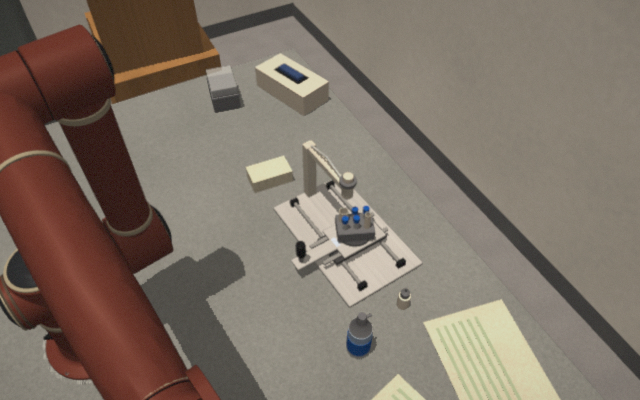

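The top picture shows the stand at about (332,188), the pump head at (331,168) and the knob at (350,231). In the side picture the button is at (348,178) and the knob at (300,248). I need enlarged crops.

```bash
python3 - <<'E'
import cv2
a=cv2.imread("pics/top0.png")[135:250,255:405]; cv2.imwrite("pics/topc.png",cv2.resize(a,None,fx=5.2,fy=5.2,interpolation=cv2.INTER_CUBIC))
a=cv2.imread("pics/side0.png")[135:305,265:425]; cv2.imwrite("pics/sidec.png",cv2.resize(a,None,fx=3.5,fy=3.5,interpolation=cv2.INTER_CUBIC))
E
```

```text
(no output)
```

View pics/topc.png

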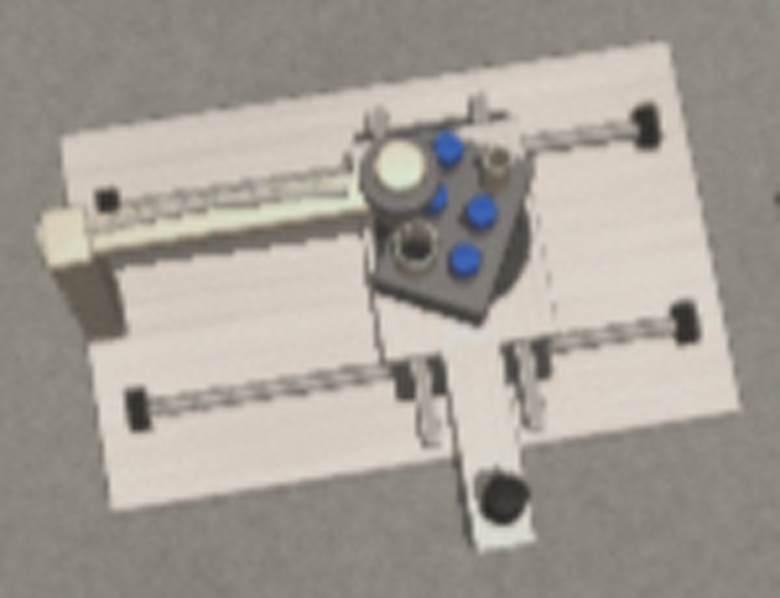

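View pics/sidec.png

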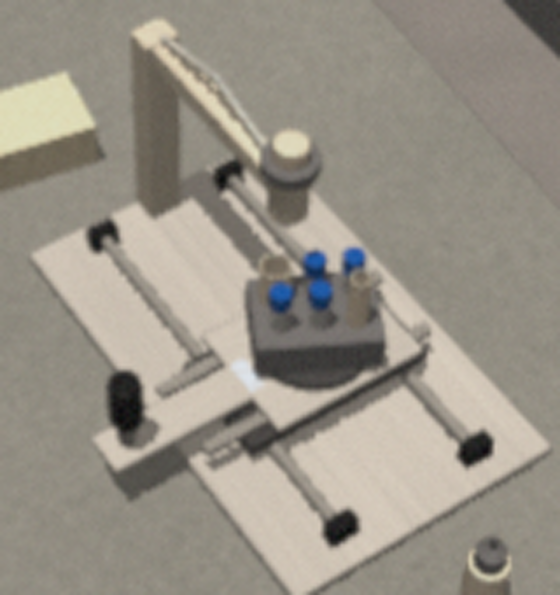

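The top crop shows the button at (399,166), wide mouth (415,245), slim mouth (497,160) and knob top (505,495). In the side crop these are at (292,146), (275,265), (360,281) and (124,381). The four blue caps fix the swivel. I fit one scene model to both views.

```bash
cat > fit.py <<'E'
from h import *
from scipy.optimize import least_squares
T=lambda u,v:(u/5.2+255-.4,v/5.2+135-.4)
S=lambda u,v:(u/3.5+265-.35,v/3.5+135-.35)
# name: (frame, xyz)
M={'c++':('s',(.115,.185,.012)),'c+-':('s',(.115,-.185,.012)),'c--':('s',(-.115,-.185,.012)),'c-+':('s',(-.115,.185,.012)),
'col':('s',(0,.172,.202)),'pl':('p',(0,0,0)),'knob':('k',(-.16,0,.12)),'wide':('r',(.014,.028,.124)),'slim':('r',(-.014,-.028,.138)),
'a':('r',(-.014,.028,.129)),'b':('r',(-.014,0,.129)),'c':('r',(.014,0,.129)),'d':('r',(.014,-.028,.129))}
def rot(a,x,y): return np.array([np.cos(a)*x-np.sin(a)*y,np.sin(a)*x+np.cos(a)*y])
def world(p,name):
    X,Y,yaw,sx,sy,sw,zp=p; f,(x,y,z)=M[name]
    if f=='r': x,y=rot(sw,x,y)
    if f in'rk': x+=sx;y+=sy
    if f=='p': z=zp
    return np.r_[rot(yaw,x,y)+[X,Y],z]
if __name__=="__main__":
    top={'c++':T(62,138),'c+-':T(668,43),'c--':T(740,408),'c-+':T(112,508),'col':T(70,235),'pl':T(399,166),'knob':T(506,495),'wide':T(415,245),'slim':T(497,160),'a':T(465,259),'b':T(482,211),'d':T(448,149)}
    side={'c-+':S(33,258),'c+-':S(548,450),'c--':S(300,595),'col':S(156,34),'pl':S(292,146),'knob':S(124,380),'wide':S(275,264),'slim':S(360,280),'a':S(281,295),'b':S(320,294),'c':S(315,263),'d':S(353,258)}
    def res(p,raw=False):
        return np.concatenate([(proj(n,[world(p,k) for k in D])-np.array(list(D.values()))).ravel() for n,D in(("top",top),("side",side))])
    s=least_squares(res,[.7,0,.1,0,0,1.3,.22],loss='soft_l1',f_scale=1); p=s.x
    r=res(p).reshape(-1,2); np.save('p.npy',p)
    print(np.round(p,4)); 
    for k,e in zip([*top,*side],r): print(k,e.round(1),end=' ')
    print()
    for k in('knob','pl','wide','slim','col'): print(k,world(p,k).round(4),*[np.round(x,4) for x in tri(("top",top[k]),("side",side[k]))])
    print("bystanders", atz("top",(434,222),.06),atz("top",(411,174),.05),atz("top",(236,222),.045))
E
python3 fit.py
```

```text
[ 0.6695 -0.0255  0.0837  0.0039 -0.0325  1.0787  0.234 ]
c++ [-0.7 -1.4] c+- [ 0.6 -1.4] c-- [0.9 0.2] c-+ [-0.1  0.4] col [-0.4 -0.5] pl [ 0.6 -0.7] knob [ 0.3 -0.5] wide [ 0.2 -0.6] slim [ 0.5 -0.6] a [ 0.1 -0.5] b [ 0.  -0.5] d [ 0.3 -0.7] c-+ [-1.7 -1.1] c+- [ 1.5 -0.4] c-- [-1.4  2.1] col [-0.7 -0.1] pl [-0.4  0.2] knob [-0.6  1.3] wide [-0.4  1. ] slim [-0.2  0.1] a [-0.7 -0.3] b [-0.5 -0.8] c [-0.5 -0.8] d [-0.1 -0.1] 
knob [ 0.5167 -0.0709  0.12  ] [ 0.5169 -0.0702  0.1232] [0.0019 0.0019]
pl [ 0.6695 -0.0255  0.234 ] [ 0.6697 -0.0243  0.2326] [0.0015 0.0015]
wide [ 0.656  -0.0336  0.124 ] [ 0.6555 -0.0331  0.1267] [0.0017 0.0017]
slim [ 0.6963 -0.0815  0.138 ] [ 0.6963 -0.0805  0.1366] [0.0013 0.0013]
col [0.6551 0.1459 0.202 ] [0.6549 0.1445 0.2021] [0.0013 0.0013]
bystanders [ 0.52849921 -0.31344841  0.06      ] [ 0.67922692 -0.26526899  0.05      ] [0.57507219 0.26188832 0.045     ]
```

The fit agrees with the triangulated heights: knob 0.123 m, mouths 0.127 and 0.137 m, against 0.120, 0.124 and 0.138 m in the text. Button top is at about 0.233 m. Moving over the knob with the gripper open.

Request:
jog_arm:
  deltas:
    - [-1, [0.5, 0.8, 0], [0, 0, -0.068]]
    - [-1, [0.5, 0.8, 0], [0, 0, -0.068]]
    - [-1, [0.5, 0.8, 0], [0, 0, -0.068]]
    - [-1, [0.5, 0.8, 0], [0, 0, -0.068]]
    - [-1, [0.5, 0.8, 0], [0, 0, -0.068]]
    - [-1, [0.5, 0.8, 0], [0, 0, -0.068]]
    - [-1, [0.5, 0.8, 0], [0, 0, -0.068]]
    - [-1, [0.5, 0.8, 0], [0, 0, -0.068]]
    - [-1, [0.5, 0.8, 0], [0, 0, -0.068]]
    - [-1, [0.5, 0.8, 0], [0, 0, -0.068]]
    - [-1, [0.5, 0.8, 0], [0, 0, -0.068]]
    - [-1, [0.5, 0.8, 0], [0, 0, -0.068]]
  squeeze: 40

```text
t: 1.1
tool_pos: [0.382, -0.2778, 0.231]
tool_rot: [3.139, 0.13, -0.001]
contact_force: [0.1, -0.3, 0.9]
opening: 0.0857
grip_force: 0.0
```

Request:
jog_arm:
  deltas:
    - [-1, [0.3375, 0.518, 0], [0, 0, 0]]
    - [-1, [0.3375, 0.518, 0], [0, 0, 0]]
    - [-1, [0.3375, 0.518, 0], [0, 0, 0]]
    - [-1, [0.3375, 0.518, 0], [0, 0, 0]]
    - [-1, [0.3375, 0.518, 0], [0, 0, 0]]
    - [-1, [0.3375, 0.518, 0], [0, 0, 0]]
    - [-1, [0.3375, 0.518, 0], [0, 0, 0]]
    - [-1, [0.3375, 0.518, 0], [0, 0, 0]]
    - [-1, [0.3375, 0.518, -0.1], [0, 0, 0]]
    - [-1, [0.3375, 0.518, -0.1], [0, 0, 0]]

```text
t: 1.93
tool_pos: [0.5133, -0.0717, 0.1848]
tool_rot: [-3.136, -0.124, 0.017]
contact_force: [-1.3, 0.5, -2.3]
opening: 0.0854
grip_force: 0.0
```

Request:
jog_arm:
  deltas:
    - [-1, [0, 0, -0.1], [0, 0, 0]]
    - [-1, [0, 0, -0.2], [0, 0, 0]]
    - [-1, [0, 0, -0.274], [0, 0, 0]]
    - [-1, [0, 0, -0.274], [0, 0, 0]]
    - [-1, [0, 0, -0.274], [0, 0, 0]]
    - [-0.3, [0, 0, -0.274], [0, 0, 0]]
    - [0, [0, 0, -0.274], [0, 0, 0]]
    - [0.2, [0, 0, -0.274], [0, 0, 0]]
    - [0.3, [0, 0, -0.274], [0, 0, 0]]
    - [0.4, [0, 0, -0.274], [0, 0, 0]]

```text
t: 2.77
tool_pos: [0.518, -0.0708, 0.0831]
tool_rot: [3.138, 0.129, 0.003]
contact_force: [0.7, -0.2, 0.2]
opening: 0.0263
grip_force: 0.0
```

Request:
jog_arm:
  deltas:
    - [0.5, [0, 0, 0], [0, 0, 0]]
    - [0.7, [0, 0, 0], [0, 0, 0]]
    - [0.7, [0, 0, 0], [0, 0, 0]]
    - [0.7, [0, 0, 0], [0, 0, 0]]
    - [0.7, [0, 0, 0], [0, 0, 0]]
    - [0.7, [0, 0, 0], [0, 0, 0]]

```text
t: 3.27
tool_pos: [0.5179, -0.0708, 0.083]
tool_rot: [3.138, 0.129, 0.002]
contact_force: [-2.0, -1.0, 5.8]
opening: 0.023
grip_force: 39.0
```

Request:
jog_arm:
  deltas:
    - [0.7, [0.009, 0.005, 0], [0, 0, 0]]
    - [0.7, [0.017, 0.01, 0], [0, 0, 0]]
    - [0.7, [0.026, 0.016, 0], [0, 0, 0]]
    - [0.7, [0.0345, 0.021, 0], [0, 0, 0]]
    - [0.7, [0.0345, 0.021, 0], [0, 0, 0]]
    - [0.7, [0.0345, 0.021, 0], [0, 0, 0]]
    - [0.7, [0.0345, 0.021, 0], [0, 0, 0]]

```text
t: 3.85
tool_pos: [0.5323, -0.0627, 0.083]
tool_rot: [3.138, 0.129, 0.005]
contact_force: [0.9, -0.9, 4.4]
opening: 0.023
grip_force: 39.2
```

```bash
python3 - <<'E'
from h import *
a=snap("top","t1")[135:250,255:405]; b=snap("side","s1")[155:255,300:400]
cv2.imwrite("pics/both1.png",np.hstack([cv2.resize(x,(w,400),interpolation=cv2.INTER_CUBIC) for x,w in((a[:80,40:120],400),(b[:100,:100],400))])[:,:,::-1])
print(ctrl.get_obs()["tool_pos"],ctrl.get_obs()["contact_force"])
E
```

```text
[ 0.53225816 -0.06264747  0.08302142] [ 1.27037581 -1.23010614  4.79610582]
```

View pics/both1.png

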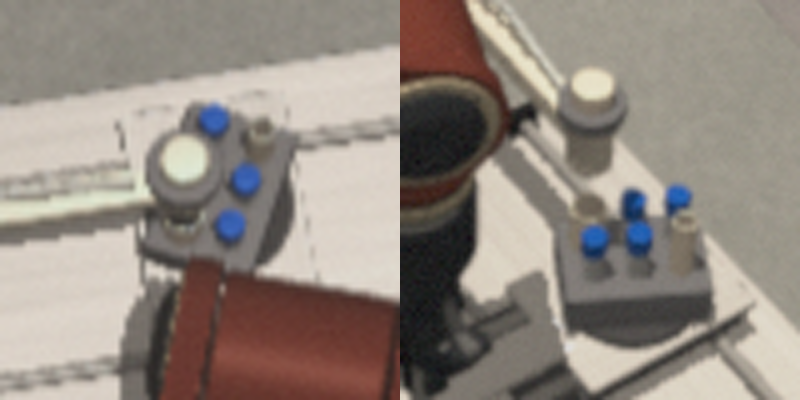

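The left panel (top view) shows the button at (185,159) and caps at (214,119), (245,181) and (229,227). In the right panel (side view) the wide mouth is at (589,208), below the button at (592,84). I refit the rack relative to the pump axis.

```bash
cat > rel.py <<'E'
from fit import *
def rel(top,side,sw0,zp=.233,off=True,name=""):
    # params: X,Y pump axis; rx,ry rack centre; ang world; offsets
    def W(p,k):
        if k=='pl': return [p[0],p[1],zp]
        x,y,z=M[k][1]; return np.r_[rot(p[4],x,y)+p[2:4],z]
    def res(p): return np.concatenate([np.r_[(proj(n,[W(p,k) for k in D])+(p[o:o+2] if off else 0)-np.array(list(D.values()))).ravel(),p[o:o+2]*.3] for n,D,o in(("top",top,5),("side",side,7))])
    s=least_squares(res,[.67,-.025,.68,-.06,sw0,0,0,0,0],loss='soft_l1',f_scale=.7,x_scale=[.01]*5+[1]*4); p=s.x
    print(name,'off',off,'ang',p[4].round(4),'shift needed mm: wide',*((p[:2]-W(p,'wide')[:2])*1e3).round(1),'slim',*((p[:2]-W(p,'slim')[:2])*1e3).round(1),'pump',p[:2].round(4),'rms',np.sqrt(np.mean(s.fun**2)).round(2),'po',p[5:].round(1))
E
python3 - <<'E'
from rel import *
t0={'pl':T(399,166),'wide':T(415,245),'slim':T(497,160),'a':T(465,259),'b':T(482,211),'d':T(448,149)}
s0={'pl':S(292,146),'wide':S(275,264),'slim':S(360,280),'a':S(281,295),'b':S(320,294),'c':S(315,263),'d':S(353,258)}
T1=lambda u,v:(u/5+295-.4,v/5+135-.4); S1=lambda u,v:(u-400)/4+300-.4
S1=lambda u,v:((u-400)/4+300-.4,v/4+155-.4)
t1={'pl':T1(185,159),'slim':T1(260,131),'b':T1(245,181),'a':T1(229,227),'d':T1(214,120)}
s1={'pl':S1(592,85),'wide':S1(589,207),'slim':S1(685,221),'a':S1(595,238),'b':S1(639,236),'c':S1(633,203),'d':S1(678,198)}
for o in(True,False):
  for z in(.231,.234): rel(t0,s0,1.16,z,o,f"0 z{z}"); rel(t1,s1,1.16,z,o,f"1 z{z}")
E
```

```text
0 z0.231 off True ang 1.1689 shift needed mm: wide 14.9 10.1 slim -25.7 57.7 pump [ 0.6703 -0.0243] rms 0.32 po [-0.4  0.5  0.4 -0.1]
1 z0.231 off True ang 1.163 shift needed mm: wide 0.2 2.1 slim -40.1 50.0 pump [ 0.6702 -0.0235] rms 0.32 po [-0.4  0.6  0.5 -0.2]
0 z0.234 off True ang 1.1697 shift needed mm: wide 13.9 9.2 slim -26.7 56.8 pump [ 0.6694 -0.0248] rms 0.3 po [-0.3  0.5  0.5  0.1]
1 z0.234 off True ang 1.1627 shift needed mm: wide -0.8 1.0 slim -41.1 48.9 pump [ 0.6693 -0.0244] rms 0.25 po [-0.4  0.6  0.6 -0.1]
0 z0.231 off False ang 1.1636 shift needed mm: wide 14.8 10.0 slim -25.5 57.9 pump [ 0.6706 -0.0238] rms 0.47 po [0. 0. 0. 0.]
1 z0.231 off False ang 1.1538 shift needed mm: wide -0.8 1.4 slim -40.6 49.7 pump [ 0.6701 -0.0237] rms 0.51 po [0. 0. 0. 0.]
0 z0.234 off False ang 1.1636 shift needed mm: wide 13.7 9.2 slim -26.7 57.1 pump [ 0.6694 -0.0247] rms 0.46 po [0. 0. 0. 0.]
1 z0.234 off False ang 1.1538 shift needed mm: wide -1.5 0.9 slim -41.4 49.1 pump [ 0.6693 -0.0243] rms 0.48 po [0. 0. 0. 0.]
```

The wide mouth is within about 1 mm of the pump axis. I apply a small correction, release the knob and rise.

Request:
jog_arm:
  deltas:
    - [0.7, [-0.001, 0.0025, 0], [0, 0, 0]]
    - [0.7, [-0.001, 0.0025, 0], [0, 0, 0]]
    - [0.7, [-0.001, 0.0025, 0], [0, 0, 0]]
    - [0, [-0.001, 0.0025, 0], [0, 0, 0]]
    - [-0.3, [-0.001, 0.0025, 0], [0, 0, 0]]
    - [-0.3, [-0.001, 0.0025, 0], [0, 0, 0]]
    - [-0.3, [-0.001, 0.0025, 0], [0, 0, 0]]
    - [-0.3, [-0.001, 0.0025, 0.05], [0, 0, 0]]

```text
t: 4.62
tool_pos: [0.5268, -0.0602, 0.0968]
tool_rot: [-3.136, -0.129, 0.015]
contact_force: [-0.1, 0.0, 0.2]
opening: 0.0553
grip_force: 0.0
```

Request:
jog_arm:
  deltas:
    - [-0.3, [0, 0, 0.1], [0, 0, 0]]
    - [-0.3, [0, 0, 0.2], [0, 0, 0]]
    - [-0.3, [0, 0, 0.3], [0, 0, 0]]
    - [0, [0, 0, 0.4], [0, 0, 0]]
    - [1, [0, 0, 0.43], [0, 0, 0]]
    - [1, [0, 0, 0.43], [0, 0, 0]]
    - [1, [0, 0, 0.43], [0, 0, 0]]
    - [1, [0, 0, 0.43], [0, 0, 0]]
    - [1, [0, 0, 0.43], [0, 0, 0]]

```text
t: 5.37
tool_pos: [0.5293, -0.0609, 0.2704]
tool_rot: [-3.137, -0.129, 0.008]
contact_force: [0.6, 0.1, 0.1]
opening: 0.0003
grip_force: 0.0
```

```bash
cat > blobs.py <<'E'
from h import *
def blobs(im,box):
    x0,y0,x1,y1=box; c=im[y0:y1,x0:x1].astype(int); w=((c[...,2]-c[...,0]>50)&(c[...,2]>100)).astype(np.uint8)
    n,l,s,ce=cv2.connectedComponentsWithStats(w); return [(tuple((ce[i]+[x0,y0]).round(2)),s[i,4]) for i in range(1,n) if s[i,4]>5]
def show(fs,fn):
    for f,n,b in zip(fs,("top","side"),((300,140,370,200),(320,180,400,245))):
        im=cv2.imread(f"pics/{f}.png")[:,:,::-1] ; print(f,blobs(im,b))
E
python3 - <<'E'
from blobs import *
snap("top","t2");snap("side","s2")
for f in("0","1","2"): show((("top" if f=="0" else "t")+f,("side" if f=="0" else "s")+f),0)
print(ctrl.get_obs()["tool_pos"])
E
```

```text
top0 [((np.float64(340.88), np.float64(162.67)), np.int32(24)), ((np.float64(339.11), np.float64(172.56)), np.int32(9)), ((np.float64(347.2), np.float64(175.24)), np.int32(25)), ((np.float64(344.0), np.float64(184.5)), np.int32(26))]
side0 [((np.float64(354.56), np.float64(209.08)), np.int32(25)), ((np.float64(365.6), np.float64(207.96)), np.int32(25)), ((np.float64(356.14), np.float64(217.37)), np.int32(35)), ((np.float64(344.91), np.float64(218.25)), np.int32(32))]
t1 [((np.float64(337.4), np.float64(158.44)), np.int32(25)), ((np.float64(344.0), np.float64(170.5)), np.int32(26)), ((np.float64(340.72), np.float64(179.41)), np.int32(29))]
s1 [((np.float64(369.21), np.float64(203.5)), np.int32(28)), ((np.float64(358.16), np.float64(204.84)), np.int32(19)), ((np.float64(359.3), np.float64(212.7)), np.int32(33)), ((np.float64(348.19), np.float64(214.03)), np.int32(31))]
t2 [((np.float64(337.04), np.float64(158.6)), np.int32(25))]
s2 [((np.float64(368.68), np.float64(203.32)), np.int32(28)), ((np.float64(358.14), np.float64(204.21)), np.int32(14)), ((np.float64(348.59), np.float64(213.45)), np.int32(29)), ((np.float64(359.16), np.float64(212.62)), np.int32(32))]
[ 0.52961936 -0.0609759   0.27107319]
```

The blue caps show the rack shifted only by the intended amount, so it stayed put on release. Now going over the button.

Request:
jog_arm:
  deltas:
    - [1, [0.35, 0.09, 0], [0, 0, 0]]
    - [1, [0.35, 0.09, 0], [0, 0, 0]]
    - [1, [0.35, 0.09, 0], [0, 0, 0]]
    - [1, [0.35, 0.09, 0], [0, 0, 0]]
    - [1, [0.35, 0.09, 0], [0, 0, 0]]
    - [1, [0.35, 0.09, 0], [0, 0, 0]]
    - [1, [0.35, 0.09, -0.05], [0, 0, 0]]
    - [1, [0.35, 0.09, -0.05], [0, 0, 0]]
    - [1, [0.35, 0.09, -0.05], [0, 0, 0]]
    - [1, [0.35, 0.09, -0.05], [0, 0, 0]]

```text
t: 6.3
tool_pos: [0.6699, -0.0255, 0.2539]
tool_rot: [-3.139, -0.128, 0.001]
contact_force: [0.3, 0.4, 0.5]
opening: 0.0003
grip_force: 0.0
```

Request:
jog_arm:
  deltas:
    - [1, [0, 0.001, -0.03], [0, 0, 0]]
    - [1, [0, 0.001, -0.05], [0, 0, 0]]
    - [1, [0, 0.001, -0.06], [0, 0, 0]]
    - [1, [0, 0.001, -0.06], [0, 0, 0]]
    - [1, [0, 0.001, -0.06], [0, 0, 0]]

```text
t: 6.72
tool_pos: [0.6707, -0.025, 0.2304]
tool_rot: [3.139, 0.129, 0.0]
contact_force: [-1.4, 0.1, 4.4]
opening: -0.0001
grip_force: 2.0
```

Request:
jog_arm:
  deltas:
    - [1, [0, 0, -0.005], [0, 0, 0]]
    - [1, [0, 0, -0.01], [0, 0, 0]]
    - [1, [0, 0, -0.015], [0, 0, 0]]
    - [1, [0, 0, -0.015], [0, 0, 0]]
    - [1, [0, 0, -0.015], [0, 0, 0]]

```text
t: 7.13
tool_pos: [0.6707, -0.025, 0.226]
tool_rot: [3.138, 0.129, 0.002]
contact_force: [-4.6, 0.8, 9.3]
opening: -0.0002
grip_force: 4.9
```

Request:
jog_arm:
  deltas:
    - [1, [0, 0, -0.005], [0, 0, 0]]
    - [1, [0, 0, -0.008], [0, 0, 0]]
    - [1, [0, 0, -0.008], [0, 0, 0]]
    - [1, [0, 0, -0.008], [0, 0, 0]]

```text
t: 7.47
tool_pos: [0.6708, -0.025, 0.2259]
tool_rot: [3.138, 0.129, 0.003]
contact_force: [-10.0, 0.0, 18.4]
opening: -0.0003
grip_force: 9.2
```

Request:
jog_arm:
  deltas:
    - [1, [0, 0, 0.02], [0, 0, 0]]
    - [1, [0, 0, 0.035], [0, 0, 0]]
    - [1, [0, 0, 0.035], [0, 0, 0]]
    - [1, [0, 0, 0.035], [0, 0, 0]]

```text
t: 7.8
tool_pos: [0.6709, -0.0248, 0.2343]
tool_rot: [-3.139, -0.129, -0.002]
contact_force: [0.7, -0.4, 2.7]
opening: -0.0002
grip_force: 1.2
```

Request:
jog_arm:
  deltas:
    - [1, [0, 0, 0.004], [0, 0, 0]]
    - [1, [0, 0, 0.004], [0, 0, 0]]
    - [1, [0, 0, 0.004], [0, 0, 0]]

```text
t: 8.05
tool_pos: [0.6705, -0.0247, 0.2354]
tool_rot: [-3.139, -0.129, 0.001]
contact_force: [2.1, 0.1, 2.3]
opening: -0.0002
grip_force: 0.9
```

Request:
jog_arm:
  deltas:
    - [1, [0, 0, 0.004], [0, 0, 0]]
    - [1, [0, 0, 0.004], [0, 0, 0]]
    - [1, [0, 0, 0.004], [0, 0, 0]]

```text
t: 8.3
tool_pos: [0.6701, -0.0248, 0.2369]
tool_rot: [-3.139, -0.129, 0.003]
contact_force: [0.6, -0.4, -0.0]
opening: 0.0
grip_force: 0.0
```

Request:
jog_arm:
  deltas:
    - [1, [0, 0, 0.004], [0, 0, 0]]
    - [1, [0, 0, 0.004], [0, 0, 0]]
    - [1, [0, 0, 0.004], [0, 0, 0]]

```text
t: 8.55
tool_pos: [0.6705, -0.0248, 0.2392]
tool_rot: [-3.139, -0.129, 0.001]
contact_force: [-0.2, 0.4, -0.8]
opening: -0.0
grip_force: 0.0
```

Button top is at 0.236 m and bottomed at 0.226 m, so it made the full 10 mm stroke. It is up again. Back to the knob.

Request:
jog_arm:
  deltas:
    - [1, [0, 0, 0.06], [0, 0, 0]]
    - [-0.3, [-0.1, -0.03, 0.07], [0, 0, 0]]
    - [-0.3, [-0.2, -0.06, 0.05], [0, 0, 0]]
    - [-0.3, [-0.3, -0.0925, 0], [0, 0, 0]]
    - [-0.3, [-0.345, -0.0925, -0.1], [0, 0, 0]]
    - [-0.3, [-0.345, -0.0925, -0.15], [0, 0, 0]]
    - [-0.3, [-0.345, -0.0925, -0.2], [0, 0, 0]]
    - [-0.3, [-0.345, -0.0925, -0.2], [0, 0, 0]]
    - [-0.3, [-0.345, -0.0925, -0.2], [0, 0, 0]]
    - [-0.3, [-0.345, -0.0925, -0.2], [0, 0, 0]]

```text
t: 9.38
tool_pos: [0.5337, -0.062, 0.1611]
tool_rot: [3.138, 0.129, 0.004]
contact_force: [0.2, -0.4, 0.8]
opening: 0.0559
grip_force: 0.0
```

Aligned with the knob at (0.532,-0.062), so I go down and grip.

Request:
jog_arm:
  deltas:
    - [-0.3, [-0.004, 0, -0.09], [0, 0, 0]]
    - [-0.3, [-0.004, 0, -0.17], [0, 0, 0]]
    - [-0.3, [-0.004, 0, -0.195], [0, 0, 0]]
    - [-0.3, [-0.004, 0, -0.195], [0, 0, 0]]
    - [-0.3, [-0.004, 0, -0.195], [0, 0, 0]]
    - [0.2, [-0.004, 0, -0.195], [0, 0, 0]]
    - [0.5, [-0.004, 0, -0.195], [0, 0, 0]]
    - [0.7, [-0.004, 0, -0.195], [0, 0, 0]]
    - [0.7, [-0.004, 0, -0.195], [0, 0, 0]]
    - [0.7, [-0.004, 0, -0.195], [0, 0, 0]]
    - [0.7, [-0.004, 0, -0.195], [0, 0, 0]]

```text
t: 10.3
tool_pos: [0.5327, -0.0622, 0.0839]
tool_rot: [3.138, 0.129, 0.006]
contact_force: [-0.8, 1.4, 6.0]
opening: 0.0232
grip_force: 39.0
```

Request:
jog_arm:
  deltas:
    - [0.7, [-0.013, 0.015, 0], [0, 0, 0]]
    - [0.7, [-0.026, 0.03, 0], [0, 0, 0]]
    - [0.7, [-0.039, 0.045, 0], [0, 0, 0]]
    - [0.7, [-0.052, 0.06, 0], [0, 0, 0]]
    - [0.7, [-0.065, 0.075, 0], [0, 0, 0]]
    - [0.7, [-0.078, 0.09, 0], [0, 0, 0]]
    - [0.7, [-0.091, 0.105, 0], [0, 0, 0]]
    - [0.7, [-0.1025, 0.119, 0], [0, 0, 0]]
    - [0.7, [-0.1025, 0.119, 0], [0, 0, 0]]
    - [0.7, [-0.1025, 0.119, 0], [0, 0, 0]]
    - [0.7, [-0.1025, 0.119, 0], [0, 0, 0]]
    - [0.7, [-0.1025, 0.119, 0], [0, 0, 0]]

```text
t: 11.3
tool_pos: [0.491, -0.0135, 0.0838]
tool_rot: [-3.138, -0.13, -0.005]
contact_force: [-1.2, 2.2, 10.5]
opening: 0.0231
grip_force: 40.7
```

```bash
python3 - <<'E'
from blobs import *
a=snap("top","t3")[135:215,295:375]; b=snap("side","s3")[155:255,300:400]
cv2.imwrite("pics/both3.png",np.hstack([cv2.resize(x,(400,400),interpolation=cv2.INTER_CUBIC) for x in(a,b)])[:,:,::-1])
show(("t3","s3"),0); o=ctrl.get_obs(); print(o["tool_pos"],o["contact_force"])
E
```

```text
t3 [((np.float64(318.0), np.float64(183.0)), np.int32(27)), ((np.float64(327.5), np.float64(186.21)), np.int32(28)), ((np.float64(324.28), np.float64(195.41)), np.int32(29))]
s3 [((np.float64(333.5), np.float64(197.14)), np.int32(28)), ((np.float64(334.85), np.float64(205.62)), np.int32(34)), ((np.float64(323.55), np.float64(206.58)), np.int32(31))]
[ 0.49103753 -0.01348333  0.08380587] [-1.67165486  1.62370265 11.80862092]
```

View pics/both3.png

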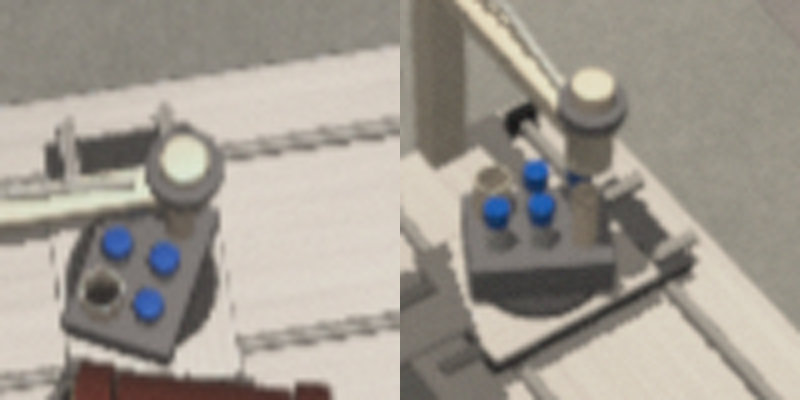

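The left panel (top view) shows caps at (117,242), (164,257) and (148,303), the wide tube at (102,289), and the slim tube's upper part emerging below the pump head at (180,215). In the right panel (side view) the slim tube's top, at (585,188), is right under the head, whose axis is near x = 590.

```bash
python3 - <<'E'
from rel import *
T1=lambda u,v:(u/5+295-.4,v/5+135-.4)
S1=lambda u,v:((u-400)/4+300-.4,v/4+155-.4)
t0={'pl':T(399,166),'wide':T(415,245),'slim':T(497,160),'a':(344,184.5),'b':(347.2,175.24),'d':(340.88,162.67)}
s0={'pl':S(292,146),'wide':S(275,264),'slim':S(360,280),'a':(344.91,218.25),'b':(356.14,217.37),'c':(354.56,209.08),'d':(365.6,207.96)}
t1={'pl':T1(185,159),'slim':T1(260,131),'b':(344,170.5),'a':(340.72,179.41),'d':(337.4,158.44)}
s1={'pl':S1(592,85),'wide':S1(589,207),'slim':S1(685,221),'a':(348.19,214.03),'b':(359.3,212.7),'c':S1(633,203),'d':(369.21,203.5)}
t3={'pl':T1(185,159),'wide':T1(102,289),'b':(327.5,186.21),'a':(324.28,195.41),'c':(318,183)}
s3={'pl':S1(592,85),'wide':S1(492,181),'slim':S1(585,187),'a':(323.55,206.58),'b':(334.85,205.62),'c':(333.5,197.14)}
for z in(.234,.236):
  for o in (True,False):
    rel(t0,s0,1.16,z,o,f"0 z{z}"); rel(t1,s1,1.16,z,o,f"1 z{z}"); rel(t3,s3,1.16,z,o,f"3 z{z}")
# direct: predicted pixels for nozzle tip and slim rim if centred, in crop coords
p=np.load('p.npy')
for X,Y in((.6695,-.0248),(.6685,-.0255)):
  q=proj("side",[[X,Y,.236],[X,Y,.152],[X,Y,.138]]); print("side",((q+.4-[300,155])*4+[400,0]).round(1).tolist())
E
```

```text
0 z0.234 off True ang 1.1602 shift needed mm: wide 13.2 8.3 slim -27.0 56.4 pump [ 0.6696 -0.0244] rms 0.2 po [ 0.   0.6  0.5 -0. ]
1 z0.234 off True ang 1.1707 shift needed mm: wide -1.1 1.0 slim -41.8 48.6 pump [ 0.6693 -0.0243] rms 0.26 po [-0.1  0.6  0.5 -0.2]
3 z0.234 off True ang 1.1909 shift needed mm: wide 40.9 -48.2 slim -0.7 -1.4 pump [ 0.6693 -0.024 ] rms 0.24 po [ 0.1  0.5  0.4 -0.2]
0 z0.234 off False ang 1.1566 shift needed mm: wide 12.9 8.4 slim -27.1 56.5 pump [ 0.6694 -0.0247] rms 0.4 po [0. 0. 0. 0.]
1 z0.234 off False ang 1.1654 shift needed mm: wide -1.7 0.9 slim -42.1 48.7 pump [ 0.6693 -0.0243] rms 0.43 po [0. 0. 0. 0.]
3 z0.234 off False ang 1.2038 shift needed mm: wide 41.0 -48.1 slim -1.2 -1.9 pump [ 0.6693 -0.0243] rms 0.39 po [0. 0. 0. 0.]
0 z0.236 off True ang 1.1605 shift needed mm: wide 12.5 7.7 slim -27.7 55.7 pump [ 0.669  -0.0248] rms 0.23 po [0.1 0.6 0.5 0.1]
1 z0.236 off True ang 1.1704 shift needed mm: wide -1.8 0.3 slim -42.5 47.9 pump [ 0.6687 -0.0247] rms 0.24 po [-0.   0.6  0.5 -0.1]
3 z0.236 off True ang 1.1915 shift needed mm: wide 40.3 -48.8 slim -1.4 -2.1 pump [ 0.6687 -0.0245] rms 0.24 po [ 0.1  0.5  0.4 -0.1]
0 z0.236 off False ang 1.1566 shift needed mm: wide 12.0 7.6 slim -28.0 55.8 pump [ 0.6686 -0.0254] rms 0.42 po [0. 0. 0. 0.]
1 z0.236 off False ang 1.1654 shift needed mm: wide -2.4 0.3 slim -42.8 48.1 pump [ 0.6686 -0.0249] rms 0.42 po [0. 0. 0. 0.]
3 z0.236 off False ang 1.2038 shift needed mm: wide 40.3 -48.7 slim -1.9 -2.4 pump [ 0.6686 -0.0249] rms 0.38 po [0. 0. 0. 0.]
side [[591.8, 84.7], [586.3, 179.0], [585.5, 193.8]]
side [[590.9, 86.0], [585.5, 180.3], [584.6, 195.1]]
```

Request:
jog_arm:
  deltas:
    - [0.7, [-0.003, -0.0045, 0], [0, 0, 0]]
    - [0.7, [-0.003, -0.0045, 0], [0, 0, 0]]
    - [0.7, [-0.003, -0.0045, 0], [0, 0, 0]]
    - [0.7, [-0.003, -0.0045, 0], [0, 0, 0]]

```text
t: 11.73
tool_pos: [0.4905, -0.0154, 0.0838]
tool_rot: [-3.138, -0.129, -0.007]
contact_force: [0.7, 1.4, 8.8]
opening: 0.0229
grip_force: 40.5
```

```bash
python3 - <<'E'
from blobs import *
A=np.mean([snap("top","t4").astype(float) for _ in range(6)],0); B=np.mean([snap("side","s4").astype(float) for _ in range(6)],0)
cv2.imwrite("pics/t4.png",A[:,:,::-1]);cv2.imwrite("pics/s4.png",B[:,:,::-1])
a=A[150:200,310:350].astype(np.uint8); b=B[165:225,322:370].astype(np.uint8)
cv2.imwrite("pics/both4.png",np.hstack([cv2.resize(x,(400,500),interpolation=cv2.INTER_CUBIC) for x in(a,b)])[:,:,::-1])
show(("t4","s4"),0); print(ctrl.get_obs()["tool_pos"])
E
```

```text
t4 [((np.float64(318.69), np.float64(183.23)), np.int32(26)), ((np.float64(328.31), np.float64(186.23)), np.int32(26)), ((np.float64(325.0), np.float64(195.5)), np.int32(26))]
s4 [((np.float64(333.68), np.float64(198.0)), np.int32(28)), ((np.float64(334.94), np.float64(205.92)), np.int32(36)), ((np.float64(324.0), np.float64(207.0)), np.int32(31))]
[ 0.49048276 -0.01540727  0.0837822 ][ WARN:0@4.650] global loadsave.cpp:1063 imwrite_ Unsupported depth image for selected encoder is fallbacked to CV_8U.
```

View pics/both4.png

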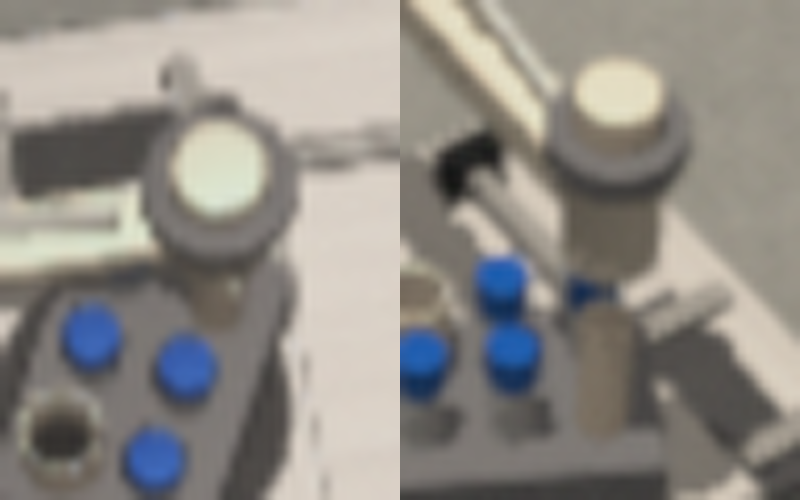

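The left panel (10x, top view) shows the button at (221,168), wide mouth (60,432), and the slim tube visible below the head, centred at x = 218. In the right panel (8.3x, side view) the button is at (617,91), the slim tube's axis at x = 605 and its rim near y = 313, just under the head's end.

```bash
python3 - <<'E'
from rel import *
t=lambda u,v:(u/10+310-.45,v/10+150-.45)
s=lambda u,v:((u-400)/8.333+322-.44,v/8.333+165-.44)
T4={'pl':t(221,168),'wide':t(60,432),'a':(325,195.5),'b':(328.31,186.23),'c':(318.69,183.23)}
S4={'pl':s(617,91),'wide':s(418,290),'slim':s(605,313),'a':(324,207),'b':(334.94,205.92),'c':(333.68,198)}
for z in(.234,.236):
  for o in(True,False):
    rel(T4,S4,1.18,z,o,f"z{z}"); q=dict(S4);q.pop('slim');rel(T4,q,1.18,z,o,"noslim")
for P in((.669,-.0248),):
  a=proj("top",[[*P,z] for z in(.236,.125,.110)]); print(((a+.45-[310,150])*10).round(0).tolist())
  a=proj("side",[[*P,z] for z in(.236,.138,.095)]); print(((a+.44-[322,165])*8.333+[400,0]).round(0).tolist())
E
```

```text
z0.234 off True ang 1.176 shift needed mm: wide 41.1 -46.3 slim 0.2 1.1 pump [ 0.6696 -0.0236] rms 0.29 po [ 0.2  0.6  0.5 -0.3]
noslim off True ang 1.1602 shift needed mm: wide 40.8 -46.2 slim 0.6 1.9 pump [ 0.6696 -0.0238] rms 0.25 po [ 0.1  0.6  0.5 -0.3]
z0.234 off False ang 1.1896 shift needed mm: wide 41.1 -46.3 slim -0.5 0.5 pump [ 0.6695 -0.0241] rms 0.51 po [0. 0. 0. 0.]
noslim off False ang 1.1617 shift needed mm: wide 40.7 -46.4 slim 0.5 1.6 pump [ 0.6695 -0.0241] rms 0.48 po [0. 0. 0. 0.]
z0.236 off True ang 1.1765 shift needed mm: wide 40.4 -46.9 slim -0.5 0.4 pump [ 0.669  -0.0241] rms 0.28 po [ 0.2  0.6  0.5 -0.2]
noslim off True ang 1.1598 shift needed mm: wide 40.1 -46.8 slim -0.1 1.2 pump [ 0.669  -0.0243] rms 0.23 po [ 0.1  0.7  0.5 -0.2]
z0.236 off False ang 1.1896 shift needed mm: wide 40.5 -46.8 slim -1.1 0.0 pump [ 0.6689 -0.0246] rms 0.49 po [0. 0. 0. 0.]
noslim off False ang 1.1617 shift needed mm: wide 40.1 -46.8 slim -0.1 1.1 pump [ 0.6689 -0.0246] rms 0.47 po [0. 0. 0. 0.]
[[221.0, 163.0], [216.0, 273.0], [216.0, 286.0]]
[[615.0, 94.0], [602.0, 321.0], [597.0, 413.0]]
```

The slim mouth is within about 0.7 mm. A tiny nudge, then release and rise.

Request:
jog_arm:
  deltas:
    - [0.7, [0, 0.0015, 0], [0, 0, 0]]
    - [0.7, [0, 0.0015, 0], [0, 0, 0]]
    - [0.7, [0, 0.0015, 0], [0, 0, 0]]
    - [0.3, [0, 0.0015, 0], [0, 0, 0]]
    - [0, [0, 0.0015, 0], [0, 0, 0]]
    - [-0.3, [0, 0.0015, 0], [0, 0, 0]]
    - [-0.3, [0, 0.0015, 0], [0, 0, 0]]
    - [-0.3, [0, 0.0015, 0], [0, 0, 0]]
    - [-0.3, [0, 0.0015, 0.05], [0, 0, 0]]
    - [-0.3, [0, 0.0015, 0.1], [0, 0, 0]]

```text
t: 13.17
tool_pos: [0.487, -0.0151, 0.1197]
tool_rot: [-3.138, -0.129, 0.008]
contact_force: [0.4, -0.2, 0.3]
opening: 0.0558
grip_force: 0.0
```

Request:
jog_arm:
  deltas:
    - [-0.3, [0, 0, 0.1], [0, 0, 0]]
    - [-0.3, [0, 0, 0.2], [0, 0, 0]]
    - [-0.3, [0, 0, 0.3], [0, 0, 0]]
    - [0, [0, 0, 0.38], [0, 0, 0]]
    - [1, [0, 0, 0.38], [0, 0, 0]]
    - [1, [0, 0, 0.38], [0, 0, 0]]
    - [1, [0, 0, 0.38], [0, 0, 0]]
    - [1, [0, 0, 0.38], [0, 0, 0]]
    - [1, [0, 0, 0.38], [0, 0, 0]]

```text
t: 13.92
tool_pos: [0.4878, -0.0153, 0.2709]
tool_rot: [-3.138, -0.129, 0.006]
contact_force: [-0.5, 0.3, -0.1]
opening: 0.0002
grip_force: 0.0
```

```bash
python3 - <<'E'
from blobs import *
snap("top","t5");snap("side","s5"); show(("t4","s4"),0); show(("t5","s5"),0); print(ctrl.get_obs()["tool_pos"])
E
```

```text
t4 [((np.float64(318.69), np.float64(183.23)), np.int32(26)), ((np.float64(328.31), np.float64(186.23)), np.int32(26)), ((np.float64(325.0), np.float64(195.5)), np.int32(26))]
s4 [((np.float64(333.68), np.float64(198.0)), np.int32(28)), ((np.float64(334.94), np.float64(205.92)), np.int32(36)), ((np.float64(324.0), np.float64(207.0)), np.int32(31))]
t5 [((np.float64(318.69), np.float64(183.23)), np.int32(26)), ((np.float64(328.22), np.float64(186.3)), np.int32(27))]
s5 [((np.float64(333.59), np.float64(197.93)), np.int32(27)), ((np.float64(334.94), np.float64(205.92)), np.int32(36)), ((np.float64(324.67), np.float64(206.88)), np.int32(24))]
[ 0.48812878 -0.01531393  0.27155023]
```

The rack is unmoved. Over to the button.

Request:
jog_arm:
  deltas:
    - [1, [0.455, -0.024, 0], [0, 0, 0]]
    - [1, [0.455, -0.024, 0], [0, 0, 0]]
    - [1, [0.455, -0.024, 0], [0, 0, 0]]
    - [1, [0.455, -0.024, 0], [0, 0, 0]]
    - [1, [0.455, -0.024, 0], [0, 0, 0]]
    - [1, [0.455, -0.024, 0], [0, 0, 0]]
    - [1, [0.455, -0.024, 0], [0, 0, 0]]
    - [1, [0.455, -0.024, -0.05], [0, 0, 0]]
    - [1, [0.455, -0.024, -0.05], [0, 0, 0]]
    - [1, [0.455, -0.024, -0.05], [0, 0, 0]]
    - [1, [0.455, -0.024, -0.05], [0, 0, 0]]

```text
t: 14.93
tool_pos: [0.67, -0.0249, 0.2539]
tool_rot: [3.139, 0.129, -0.0]
contact_force: [0.3, -0.9, 1.0]
opening: -0.0003
grip_force: 0.0
```

Request:
jog_arm:
  deltas:
    - [1, [0, 0, -0.03], [0, 0, 0]]
    - [1, [0, 0, -0.045], [0, 0, 0]]
    - [1, [0, 0, -0.055], [0, 0, 0]]
    - [1, [0, 0, -0.065], [0, 0, 0]]
    - [1, [0, 0, -0.07], [0, 0, 0]]
    - [1, [0, 0, -0.075], [0, 0, 0]]
    - [1, [0, 0, -0.08], [0, 0, 0]]
    - [1, [0, 0, -0.083], [0, 0, 0]]
    - [1, [0, 0, -0.083], [0, 0, 0]]
    - [1, [0, 0, -0.083], [0, 0, 0]]

```text
t: 15.77
tool_pos: [0.6709, -0.0251, 0.2259]
tool_rot: [3.138, 0.129, 0.003]
contact_force: [-10.4, 0.9, 18.3]
opening: -0.0001
grip_force: 9.3
```

Fully down at 0.2259 m with 18 N. Now straight up and back clear of the stand.

Request:
jog_arm:
  deltas:
    - [1, [0, 0, 0.03], [0, 0, 0]]
    - [1, [0, 0, 0.06], [0, 0, 0]]
    - [1, [0, 0, 0.12], [0, 0, 0]]
    - [1, [0, 0, 0.18], [0, 0, 0]]
    - [1, [-0.1, 0, 0.2], [0, 0, 0]]
    - [1, [-0.2, 0, 0.2], [0, 0, 0]]
    - [1, [-0.3, 0, 0.2], [0, 0, 0]]
    - [1, [-0.4, 0, 0.2], [0, 0, 0]]
    - [1, [-0.5, -0.1, 0.2], [0, 0, 0]]
    - [1, [-0.5, -0.2, 0.2], [0, 0, 0]]
    - [1, [-0.5, -0.3, 0.2], [0, 0, 0]]
    - [1, [-0.5, -0.4, 0.2], [0, 0, 0]]

```text
t: 16.77
tool_pos: [0.4698, -0.1797, 0.3004]
tool_rot: [3.138, 0.131, 0.002]
contact_force: [1.7, -0.0, 0.2]
opening: -0.0003
grip_force: 0.0
```

Request:
jog_arm:
  deltas:
    - [1, [0, -0.15, 0], [0, 0, 0]]
    - [1, [0, -0.3, 0], [0, 0, 0]]
    - [1, [0, -0.3, 0], [0, 0, 0]]
    - [1, [0, -0.3, 0], [0, 0, 0]]
    - [1, [0, -0.3, 0], [0, 0, 0]]
    - [1, [0, -0.3, 0], [0, 0, 0]]

```text
t: 17.27
tool_pos: [0.4707, -0.2984, 0.2996]
tool_rot: [-3.138, -0.128, 0.001]
contact_force: [0.6, 0.0, -0.5]
opening: 0.0003
grip_force: 0.0
```

```bash
python3 - <<'E'
from blobs import *
a=snap("top","t6"); b=snap("side","s6"); show(("t6","s6"),0); print(ctrl.get_obs()["tool_pos"],ctrl.get_obs()["t"])
cv2.imwrite("pics/both6.png",np.hstack([cv2.resize(a[130:250,225:455],(400,209)),cv2.resize(b[150:270,240:470],(400,209))])[:,:,::-1])
E
```

```text
t6 [((np.float64(318.69), np.float64(183.23)), np.int32(26)), ((np.float64(328.41), np.float64(186.26)), np.int32(27)), ((np.float64(325.0), np.float64(195.5)), np.int32(26))]
s6 []
[ 0.47101921 -0.29754522  0.30001868] 17.3667
```

View pics/both6.png

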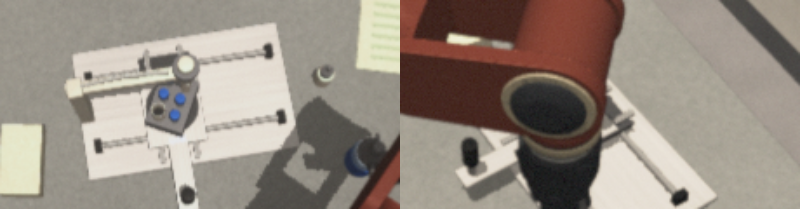

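The top view shows the rack unmoved with the slim tube under the pump head at (185,70), the button up, and the bottles and box standing. The arm hides the side view but is clear of everything, so I hand in.

```bash
python3 -c "
from station import ctrl
print(ctrl.finish_job())"
```

```text
the job is handed in; nothing more can be done
None
```

The job is handed in after about 17 s of robot time: the button was pushed fully down (10 mm) with the wide tube and then the slim tube within about 1–2 mm of centre under the nozzle by the camera fits, and the slim tube is left there with the button up.

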